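Unlock the balance beam and set it on its limit switch

TASK

Get the balance beam ready for its next run. Draw its red locking knob straight up until you just feel its stop, without straining it, twist it a sixth of a turn either way without forcing it and ease it down into the rest notch so that it stays retracted when you let go. Then gently press down the end of the beam over the orange limit-switch post until it lies on the orange cap and leave it there, the knob still parked and the other things on the desk undisturbed.

Things in the scene. Friction and masses are not known exactly. Their poses are not given: they have to be found in the camera images.
- knob: Red bar-shaped knob of the locking plunger, upright on the beam's middle: 40 mm long (x axis) by 14 mm across its flats (y axis) by 26 mm high (z axis, the plunger's axis). Origin on that axis, 10 mm below the top, a good height to grip the flats from above. The steel crown beneath, 33 mm wide, tops out 24 to 40 mm below the origin while the knob is seated.
- plunger (a joint): Rise of plunger and knob above seated, m. 0: pin in the axle, beam locked; above 0.003 the pin is out. Spring: 6 N at first, 9 N fully drawn. Its cross-pin clears the crown's teeth at 0.0075 to 0.0225, as the sleeve is set (no reading tells). Only 1.8 mm higher comes a hard inner stop (28 N/mm), felt as a steep rise of force; over 20 N on the stop strains it. Parked: 0.005 to 0.020.
- knob_turn (a joint): Turn of the knob about its axis, rad, anticlockwise from above positive. 0: bar across the beam, its cross-pin (4 mm, parallel to the bar) in a deep slot; twisted before it is clear of the teeth it jams (over 40 N on the cross-pin is forcing it). +1.047 and -1.047: over the shallow rest notches, 2.5 mm deep below the teeth's tops, which hold the cross-pin with 5 degrees of play each way.
- locknut (a point): Centre of the top of the hexagonal lock nut (37 mm) round the plunger's threaded sleeve, 10.5 mm above the beam's upper face. The sleeve, with crown, notches and inner stop, was screwed in to some depth within a 15 mm range and stays so; the plunger's travel to the stop depends on it.
- pivot (a joint): Tilt of the beam, rad: 0 level (locked, 0.01 of play), positive with its left end (+y side) up. It lies on a post at about +0.14 or -0.14. Stiff pivot: it stays where it is put and moves under some 1.3 N at the end.
- beam: Plywood balance beam, 660 mm long (its y axis, to the robot's left), 90 mm wide, 15 mm thick; origin at the centre of its underside, about 178 mm above the desk, 28 mm above the pivot's axis, which runs along its x axis. It turns with the beam.
- press_left (a point): Point on the beam's upper face 285 mm to the left (+y) of its middle, on the centre line: a good place to press that end down. The beam's end is 45 mm further out.
- press_right (a point): The same on the right (-y) end.
- pad_left (a point): Point on the beam's underside 270 mm left of its middle, the spot that comes to lie on the rest's cap.
- pad_right (a point): The same on the right.
- cap_switch (a point): Centre of the top of the orange sprung cap (28 mm wide) of the limit-switch post, 140 mm high, with an orange switch box on its side; it may stand under either end of the beam. The cap starts about 38 mm below the level beam and gives 1 mm per 1.5 N, up to 9 mm.
- cap_plain (a point): Centre of the top of the black rubber cap of the other, plain post, 140 mm high, under the other end of the beam.
- rig: The stand of the beam, two plywood A-shaped cheeks 260 mm wide and 174 mm high, fixed to the desk. Origin on the desk under the middle of the beam; y along the beam.
- breadboard: White electronics breadboard lying loose on the desk, 55 x 165 x 9 mm, origin at the centre of its underside. Leave alone.
- controller: Blue controller board, 54 x 70 mm, 16 mm high, loose. Leave alone.
- mouse: Round black computer mouse, 62 mm wide, 31 mm high. Leave alone.
- mug: Blue mug, 80 mm wide, 95 mm high. Leave alone.
- screwdriver: Yellow-handled screwdriver, 170 mm. Leave alone.
- carton: Small white carton, 35 x 55 x 75 mm, standing. Leave alone.
- weight: Brass knobbed weight, 38 mm wide, 52 mm high. Leave alone.
- small_weight: Smaller brass weight, 28 mm wide, 38 mm high. Leave alone.
Things that resemble listed ones, but are neither listed nor needed, are in the scene too. What is shaped like the part that bears cap_switch but green is not meant.

How it is judged:
By the outcome, as a careful person would: the job done as asked, in the order asked, and still so for the second after the job is handed in, with the robot touching nothing.
It also fails if it takes over 53 s, if anything falls off the work surface, if the arm or the gripper's body presses on something with over 40 N, if the wrist force passes 120 N, or if a joint passes its speed limit or range.

ROBOT

A 7-joint arm with a two-finger parallel gripper is mounted at the origin on the work surface. World frame = base frame: x ahead of the robot, y to its left, z up, the work surface at z = 0. Lengths are in m, angles in rad, forces in N, time in s.
With the tool pointing down it reaches from about 0.425 to 0.925 m from the base axis. Payload 6.8 kg.
Tool frame: the origin (TCP) lies where the fingers leave the gripper's body, on its centre line; the fingertips stand 73 mm ahead of it and the grasp point (between the pads) lies 54 mm ahead of it; z points along the fingers, y is the direction in which the jaws open and shut (so a half turn about z gives the same grasp; the last joint's range is limited). The gripper opens to 85 mm and grips with 20 to 120 N. Pads are 22 mm wide; open, the fingers measure 114 mm over their backs; the gripper's body (76 mm by 85 mm) begins 54 mm behind the grasp point. The pads swing forward as they close: fully open they stand 13 mm farther back than shut.
Start: joints at [1.225, 0.477, 0.022, 1.555, -0.011, 1.109, -0.083], TCP at [0.159, -0.656, 0.304] pointing down, gripper open.
Joint ranges: [-2.96, 2.96], [-0.34, 2.1], [-1.41, 1.46], [0.24, 2.44], [-1.37, 4.51], [0.17, 1.92], [-2.96, 2.96]. Speed limits (rad/s): [2.39, 2.39, 3.14, 3.14, 3.14, 3.14, 3.14].

INTERFACE

Orientations are given as a rotation vector (axis times angle).
In Python, from bench import r gives the robot as it stands.
- The arm moves only by the shell command python3 -m handwheel 'ROWS' [FORCE]. ROWS is JSON, a list that holds one entry, the list of rows, each a list of 7 numbers: the shift along the world's x, y, z in m, then the turn, a rotation vector about the world's x, y, z in rad, then the finger opening in m, from 0 to 0.0854. A call has 1 to 10 rows; each row shifts and turns the commanded pose from where the row before left it; what a row does not reach is not made up. A row lasts 1/12 s, in which the tool goes at most 41.7 mm and 7.16 degrees, less where a joint would pass 70% of its speed; a pose out of reach is approached as far as the arm can. A call is refused whole if a number of a shift passes 0.0417 or a number of a turn 0.125, either way. A call with a gripper value outside its range is refused whole. The fingers move at their own pace and stop on an object; FORCE is the grip in N (left out, the last holds). Time passes only in rows, so rows that do not move let the fingers close. It gives the time, the measured TCP pose, the force and the opening at its end, in the units of the state.
- r.get_obs(): the state, without advancing time (a new reading comes with each control period).
- r.grab_frame(name): name is "side" or "top" or "wrist"; returns (picture, depth): 420x560x3 uint8, red, green, blue; 420x560 float32, m along the optical axis (not along the pixel's ray), 0 where there is no reading.
- r.get_calibration(name): a dict with "vertical_fov" (degrees; the focal length in pixels is half the picture's height over the tangent of half this angle, whatever the lens; pixels are square), "cx", "cy" (the principal point, pixels), "R" (3x3) and "t" (3): a world point X has camera coordinates R X + t; the wrist camera has in their place "T_tool_cam" (4x4, takes a point from camera to tool coordinates, whose origin is the TCP and whose axes are the flange's). Camera axes: x right, y down, z forward; pixel columns grow to the right and rows downward; lengths in m; the calibration is good to about 2 mm. The wrist camera is an equidistant fisheye: a pixel r from the principal point sees the ray r / f radians off the axis. A picture is of the moment at which its call begins: read the wrist's pose just before it. get_calibration takes no time and is no camera call.
- r.hand_in(): hands the job in, once; it reports no verdict.
Trained networks look in the newest picture that a camera, given by its name, has taken for a name from the list of things; names that differ only in an ending like _2 or _b are one class to them, and where a whole thing is asked for, a point or a joint stands for the part that bears it (a point fixed in the world has none). Each returns a list of dicts, best first, with "p" (0 to 1); they miss things now and then, are a little off and sometimes report something else, mostly with a low value. They report only what shows in the picture. A call takes as long as a camera call. They do not tell look-alikes from the thing itself.
- r.masks_of(label, camera): "pixels" (420x560 bool, what is visible of it) and "at" ([column, row] in pixels, amid what is visible of it).
The state is a dict: "clock": time; "joints": joint angles; "qvel": joint speeds; "tau": joint torques, N m; "tcp_pos": TCP position; "orientation": TCP orientation; "contact_force": force on the tool from outside, world axes, zero at the start; "moment": the same for the moment, N m; "grip_width": finger opening in m.
Only numpy, scipy, OpenCV 4.12 (cv2) and the standard library are available. Lean on these libraries where they do the work, as an engineer would, in place of code of your own. Each camera call takes 0.05 s, during which the arm holds its last target.

## Working session

There is one attempt and no reset: what is moved stays moved. The work goes in short steps, Python scripts to look and compute and a shell command to move; the robot and the scene stay as the last step left them, time stands still between calls to the robot, and variables do not carry over. Pictures are saved under pics/ and viewed, and the job is handed in when it is done.

```bash
ls; mkdir -p pics; python3 - <<'E'
from bench import r
import cv2,json
o=r.get_obs(); print({k:o[k] for k in o})
for n in ("side","top","wrist"):
    p,d=r.grab_frame(n); cv2.imwrite(f"pics/a_{n}.png",p[:,:,::-1]); print(n,r.get_calibration(n))
E
```

```text
pics
{'clock': 0.0, 'joints': array([ 1.22489232,  0.47780483,  0.02232029,  1.55646195, -0.01149959,
        1.10931491, -0.08312654]), 'qvel': array([ 0.0007788 , -0.00051381, -0.00091644,  0.00195161,  0.0007871 ,
        0.00048094, -0.0008996 ]), 'tau': array([ 5.06067718e-04, -5.96454334e+01,  1.60783555e+00, -2.81194675e+01,
        1.24022673e-02,  9.36268450e-03, -2.46285578e-05]), 'tcp_pos': array([ 0.15890378, -0.65554635,  0.30291762]), 'orientation': array([-3.11759392e+00, -3.72464616e-01,  5.49063794e-04]), 'contact_force': array([ 0.32210321,  0.5890275 , -0.38802837]), 'moment': array([ 0.01101329,  0.05166875, -0.06658871]), 'grip_width': 0.08556396472743313}
side {'vertical_fov': 42.893554327387285, 'cx': 274.25009271389723, 'cy': 209.16034535444672, 'R': array([[-0.76447767, -0.64447115,  0.01519319],
       [-0.40675908,  0.46394921, -0.78695501],
       [ 0.50012093, -0.6077895 , -0.6168233 ]]), 't': array([0.45499172, 0.38230653, 1.35562466])}
top {'vertical_fov': 57.37607195267239, 'cx': 281.7625181519118, 'cy': 217.23587846346345, 'R': array([[ 0.02146647, -0.9997685 , -0.00145916],
       [-0.991659  , -0.02110677, -0.12714922],
       [ 0.12708898,  0.00417644, -0.99188253]]), 't': array([-0.02902649,  0.59467513,  1.33290933])}
wrist {'vertical_fov': 65.70646984690485, 'cx': 278.82058745666393, 'cy': 217.4951616993938, 'T_tool_cam': array([[ 5.15336159e-04, -9.61392674e-01, -2.75179688e-01,
         7.00740630e-02],
       [ 9.99999847e-01,  4.40728251e-04,  3.32957600e-04,
         1.06388971e-03],
       [-1.98823535e-04, -2.75179818e-01,  9.61392754e-01,
        -7.08117751e-02],
       [ 0.00000000e+00,  0.00000000e+00,  0.00000000e+00,
         1.00000000e+00]])}
```

View pics/a_side.png

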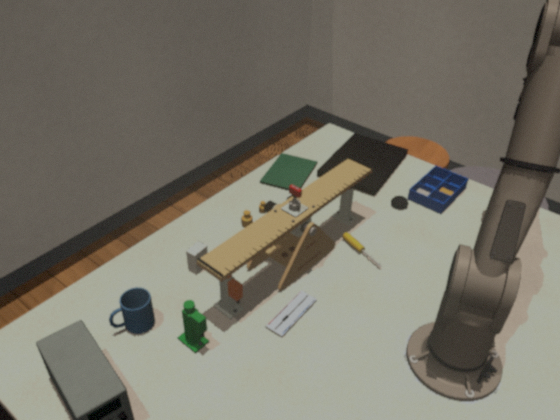

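View pics/a_top.png

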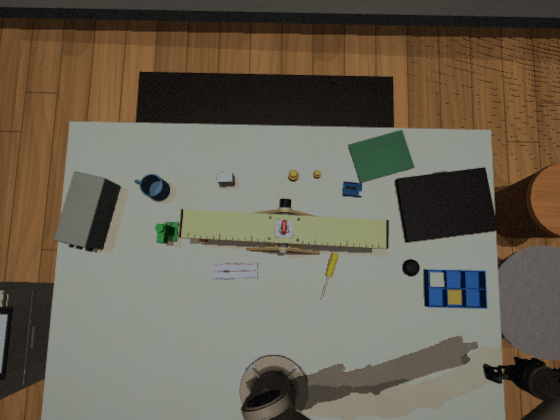

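View pics/a_wrist.png

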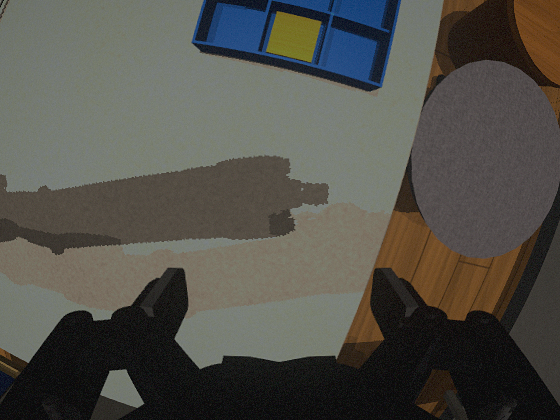

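The side view shows the orange switch box at about (235,289) under the left (+y) beam end, with a green look-alike at (193,325). The knob is at about (295,191) in the side view and (284,227) in the top view. Next I'll measure positions.

```bash
cat > h.py <<'E'
import numpy as np, cv2
from bench import r
from scipy.spatial.transform import Rotation as Ro
def pts(cam,mask,d,c=None,pose=None):
    c=c or r.get_calibration(cam); f=210/np.tan(np.radians(c["vertical_fov"]/2))
    v,u=np.nonzero(mask&(d>0)); z=d[v,u]
    x=(u-c["cx"])/f; y=(v-c["cy"])/f
    if cam=="wrist":
        rr=np.hypot(x,y)+1e-9; s=np.tan(rr)/rr; P=np.c_[x*s*z,y*s*z,z]
        T=c["T_tool_cam"]; P=P@T[:3,:3].T+T[:3,3]
        return P@Ro.from_rotvec(pose["orientation"]).as_matrix().T+pose["tcp_pos"]
    P=np.c_[x*z,y*z,z]
    return (P-c["t"])@c["R"]
def q(P,): return np.round(np.percentile(P,[2,50,98],axis=0),4).tolist()
E
python3 - <<'E'
from h import *
for cam in ("side","top"):
    p,d=r.grab_frame(cam)
    for n in ("knob","locknut","beam","cap_switch","cap_plain"):
        for m in r.masks_of(n,cam)[:3]:
            P=pts(cam,m["pixels"],d)
            print(cam,n,round(m["p"],2),m["at"],m["pixels"].sum(),q(P) if len(P) else None)
    m=r.masks_of("beam",cam)[0]["pixels"]; P=pts(cam,m,d); P=P[(P[:,2]>.1)&(P[:,2]<.26)]
    c=np.median(P,axis=0); A=np.c_[P[:,1]-c[1],P[:,0]-c[0],np.ones(len(P))]
    print("plane",np.linalg.lstsq(A,P[:,2],rcond=None)[0],c)
    rect=cv2.minAreaRect(P[:,:2].astype(np.float32)); print(rect)
    np.save("x.npy",P)
    x,y=[282,215] if cam=="top" else [294,195]
    cv2.imwrite(f"pics/b_{cam}.png",cv2.resize(p[y-35:y+35,x-50:x+50,::-1],(800,560),interpolation=cv2.INTER_CUBIC))
print(r.get_obs()["clock"])
E
```

```text
side beam 0.56 [279.6, 223.6] 5335 [[0.492, -0.3425, 0.1713], [0.5374, 0.0485, 0.1918], [0.595, 0.3058, 0.1982]]
side cap_switch 0.87 [193.5, 332.3] 1069 [[0.4949, 0.3395, -0.0018], [0.5288, 0.3989, 0.0752], [0.5743, 0.4133, 0.1411]]
side cap_switch 0.61 [231.1, 295.0] 848 [[0.5029, 0.2281, -0.0005], [0.5365, 0.2602, 0.0596], [0.5819, 0.2738, 0.1226]]
side cap_plain 0.9 [344.4, 209.4] 492 [[0.5013, -0.3132, -0.0009], [0.5241, -0.281, 0.0391], [0.5652, -0.2665, 0.1193]]
plane [-0.00028922  0.03630744  0.19120928] [0.53636724 0.05288101 0.19187159]
((0.5630955100059509, -0.022714465856552124), (0.6647471785545349, 0.137319415807724), 88.2110824584961)
top locknut 0.89 [282.7, 227.8] 5976 [[0.4911, -0.3391, 0.1884], [0.538, -0.0249, 0.1939], [0.5857, 0.2944, 0.2029]]
top beam 0.68 [281.5, 228.8] 6074 [[0.4911, -0.3391, 0.1825], [0.5383, -0.0209, 0.1938], [0.5881, 0.296, 0.2006]]
top cap_switch 0.87 [163.3, 233.1] 448 [[0.4926, 0.3646, -0.0007], [0.5285, 0.3787, 0.0817], [0.5726, 0.4328, 0.1433]]
top cap_plain 0.5 [282.7, 227.8] 6248 [[0.491, -0.3402, 0.0045], [0.538, -0.0271, 0.1938], [0.59, 0.295, 0.2025]]
plane [0.00024919 0.00387293 0.19387321] [ 0.53812837 -0.02259668  0.19386317]
((0.5448710322380066, -0.022853374481201172), (0.6614550948143005, 0.1029646173119545), 88.17474365234375)
0.85
```

```bash
python3 - <<'E'
from h import *
P=np.load("x.npy"); P=P[abs(P[:,2]-.194)<.006]
# edges of beam vs y
for s in np.arange(-.32,.29,.06):
    k=abs(P[:,1]-s)<.02; print(round(s,2),np.percentile(P[k,0],[1,99]).round(4))
p,d=r.grab_frame("top")
Q=pts("top",np.ones((420,560),bool),d)
k=(Q[:,2]>.205)&(Q[:,2]<.3)&(abs(Q[:,0]-.54)<.08)&(abs(Q[:,1]+.02)<.08)
for z in sorted(Q[k].tolist(),key=lambda a:a[2]): print(np.round(z,4))
E
```

```text
-0.32 [0.4847 0.5729]
-0.26 [0.4867 0.5747]
-0.2 [0.4886 0.5767]
-0.14 [0.4914 0.5788]
-0.08 [0.4933 0.5807]
-0.02 [0.4941 0.5829]
0.04 [0.4973 0.5845]
0.1 [0.4979 0.5865]
0.16 [0.5011 0.5882]
0.22 [0.5039 0.5904]
0.28 [0.5058 0.5923]
[ 0.5277 -0.0343  0.2052]
[ 0.5212 -0.022   0.2054]
[ 0.5368 -0.0372  0.2089]
[ 0.5267 -0.0126  0.2114]
[ 0.5362 -0.0341  0.2141]
[ 0.5424 -0.0339  0.2149]
[ 0.5455 -0.0339  0.2149]
[ 0.5449 -0.0091  0.2155]
[ 0.533  -0.0372  0.216 ]
[ 0.5324 -0.0125  0.2167]
[ 0.5297 -0.0341  0.2172]
[ 0.5328 -0.0341  0.2174]
[ 0.5422 -0.037   0.2174]
[ 0.539  -0.037   0.2176]
[ 0.5354 -0.0124  0.2177]
[ 0.5509 -0.0121  0.2179]
[ 0.5482 -0.0338  0.2179]
[ 0.5296 -0.0311  0.2181]
[ 0.5513 -0.0306  0.2181]
[ 0.5322 -0.0094  0.2182]
[ 0.5477 -0.0121  0.2188]
[ 0.5481 -0.0307  0.2188]
[ 0.5264 -0.0311  0.2189]
[ 0.5476 -0.0091  0.2191]
[ 0.5325 -0.031   0.2193]
[ 0.5508 -0.0152  0.2193]
[ 0.545  -0.0369  0.22  ]
[ 0.5445 -0.0122  0.22  ]
[ 0.5413 -0.0123  0.2203]
[ 0.5382 -0.0093  0.2205]
[ 0.5289 -0.0126  0.2208]
[ 0.5386 -0.0339  0.2212]
[ 0.538  -0.0124  0.2223]
[ 0.534
[... 1086 characters left out ...]
 0.5544 -0.0212  0.2694]
[ 0.5483 -0.0184  0.2695]
[ 0.5484 -0.0243  0.2695]
[ 0.5395 -0.0245  0.2696]
[ 0.5306 -0.0246  0.2696]
[ 0.5218 -0.0278  0.2696]
[ 0.5455 -0.0273  0.2697]
[ 0.5276 -0.0218  0.2698]
[ 0.5514 -0.0242  0.2698]
[ 0.5425 -0.0244  0.2699]
[ 0.5364 -0.0186  0.2703]
[ 0.5334 -0.0187  0.2703]
[ 0.5393 -0.0185  0.2704]
[ 0.5394 -0.0215  0.2704]
[ 0.5365 -0.0245  0.2704]
[ 0.5274 -0.0159  0.2706]
[ 0.5304 -0.0187  0.2709]
[ 0.5424 -0.0273  0.2711]
[ 0.5246 -0.0277  0.2712]
[ 0.5511 -0.0213  0.2716]
[ 0.5363 -0.0216  0.2718]
[ 0.5481 -0.0213  0.2718]
[ 0.5451 -0.0214  0.272 ]
[ 0.5274 -0.0247  0.272 ]
[ 0.5451 -0.0243  0.2724]
[ 0.5539 -0.0182  0.2725]
[ 0.5332 -0.0246  0.2735]
```

View pics/b_top.png

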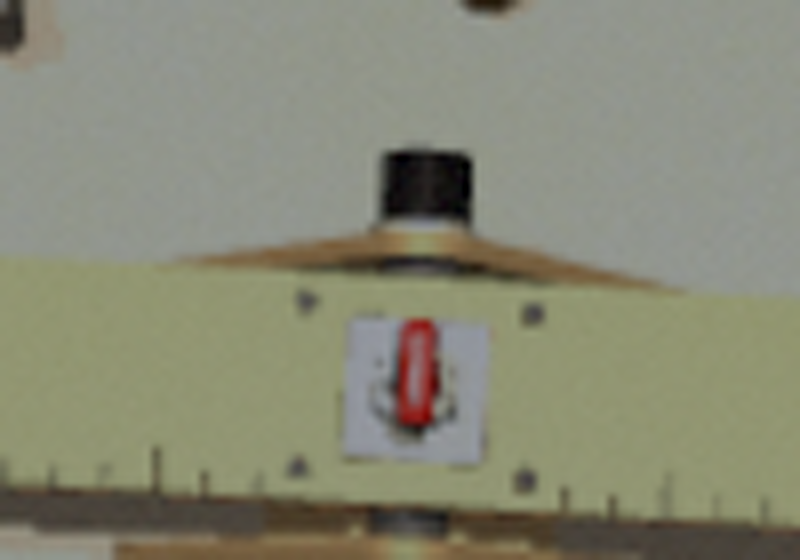

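View pics/b_side.png

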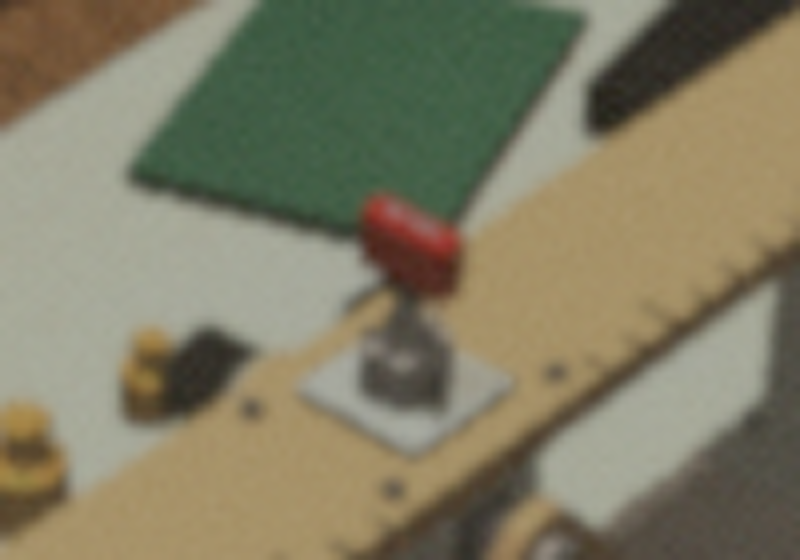

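The beam is level, with a yaw of about -0.035 rad. The knob axis is near (0.538,-0.023) with its top at z≈0.2695, and the crown top is at about 0.220. I'll move above it and look with the wrist camera.

```bash
python3 -m handwheel '[[[0.019,0.0316,0.0117,0,0,-0.0136,0.085],[0.019,0.0316,0.0117,0,0,-0.0136,0.085],[0.019,0.0316,0.0117,0,0,-0.0136,0.085],[0.019,0.0316,0.0117,0,0,-0.0136,0.085],[0.019,0.0316,0.0117,0,0,-0.0136,0.085],[0.019,0.0316,0.0117,0,0,-0.0136,0.085],[0.019,0.0316,0.0117,0,0,-0.0136,0.085],[0.019,0.0316,0.0117,0,0,-0.0136,0.085],[0.019,0.0316,0.0117,0,0,-0.0136,0.085],[0.019,0.0316,0.0117,0,0,-0.0136,0.085]]]' 40
python3 -c "
from bench import r
print(r.get_obs()['joints'])"
```

```text
clock: 1.73
tcp_pos: [0.3495, -0.3383, 0.4218]
orientation: [3.137, 0.159, 0.001]
contact_force: [0.2, -0.2, -0.9]
grip_width: 0.0853
[ 0.79028363  0.07234467 -0.15856787  1.82440379  0.01234438  1.2449959
 -0.84158556]
```

```bash
python3 -m handwheel '[[[0.019,0.0316,0,0,0,-0.0136,0.07],[0.019,0.0316,0,0,0,-0.0136,0.07],[0.019,0.0316,0,0,0,-0.0136,0.07],[0.019,0.0316,0,0,0,-0.0136,0.07],[0.019,0.0316,0,0,0,-0.0136,0.07],[0.019,0.0316,0,0,0,-0.0136,0.07],[0.019,0.0316,0,0,0,-0.0136,0.07],[0.019,0.0316,0,0,0,-0.0136,0.07],[0.012,0.0316,0,0,0,-0.0136,0.07],[0,0.0316,0,0,0,-0.0136,0.07]]]'
python3 -c "
from bench import r
print(r.get_obs())"
```

```text
clock: 2.57
tcp_pos: [0.5146, -0.0222, 0.4208]
orientation: [-3.14, 0.054, -0.001]
contact_force: [0.5, 0.1, -0.7]
grip_width: 0.0702
{'clock': 2.5667, 'joints': array([ 0.34229151,  0.1491861 , -0.46952689,  1.75130049,  0.07003415,
        1.25673773, -1.74973208]), 'qvel': array([-0.47801248, -0.05465692, -0.27050734,  0.08040733,  0.0139732 ,
        0.00709545, -0.90680395]), 'tau': array([  3.06019932, -37.68332005,  -1.06461111, -29.8778826 ,
         0.0732211 ,   0.10016621,   1.10447556]), 'tcp_pos': array([ 0.51462568, -0.02222415,  0.42082781]), 'orientation': array([-3.14028681e+00,  5.43237449e-02, -1.44965184e-03]), 'contact_force': array([ 0.46064759,  0.11629038, -0.65637109]), 'moment': array([ 0.01662367, -0.04429196,  0.04636274]), 'grip_width': 0.07020778874632894}
```

```bash
python3 -m handwheel '[[[0,0,0,0,0,0,0.07]]]'; python3 - <<'E'
from h import *
o=r.get_obs(); p,d=r.grab_frame("wrist"); cv2.imwrite("pics/c.png",p[:,:,::-1]); print(o['tcp_pos'],o['orientation'])
for n in ("knob","locknut"):
    for m in r.masks_of(n,"wrist")[:3]:
        P=pts("wrist",m["pixels"],d,pose=o); print(n,round(m["p"],2),m["at"],m["pixels"].sum(),q(P))
Q=pts("wrist",np.ones((420,560),bool),d,pose=o)
k=(Q[:,2]>.264)&(Q[:,2]<.3)&(abs(Q[:,0]-.54)<.05)&(abs(Q[:,1]+.02)<.04); T=Q[k]
print("top",len(T),q(T),cv2.minAreaRect(T[:,:2].astype(np.float32)))
red=(p[:,:,0]>1.8*p[:,:,1])&(p[:,:,0]>90)
R=pts("wrist",red,d,pose=o);R=R[R[:,2]>.2];print("red",q(R))
k=(Q[:,2]>.15)&(Q[:,2]<.3)&(abs(Q[:,0]-.54)<.03)&(abs(Q[:,1]+.022)<.022)
print(np.histogram(Q[k,2],np.arange(.186,.28,.002)))
E
```

```text
clock: 2.65
tcp_pos: [0.5132, -0.0164, 0.4212]
orientation: [-3.138, 0.039, -0.001]
contact_force: [-0.5, 0.7, 0.4]
grip_width: 0.07
[ 0.51322543 -0.01637156  0.42124276] [-3.13793818e+00  3.88565400e-02 -9.06070411e-04]
knob 0.88 [287.0, 182.1] 1146 [[0.5243, -0.0312, 0.2463], [0.5442, -0.0241, 0.2692], [0.5624, -0.017, 0.2711]]
locknut 0.7 [282.4, 174.1] 48262 [[0.4969, -0.3323, 0.1923], [0.5446, -0.0202, 0.1939], [0.5887, 0.2845, 0.2671]]
locknut 0.16 [287.5, 181.1] 1161 [[0.5236, -0.0312, 0.2447], [0.5439, -0.024, 0.2692], [0.5624, -0.0162, 0.2711]]
top 1063 [[0.5245, -0.0311, 0.2656], [0.5439, -0.0242, 0.2693], [0.5618, -0.0177, 0.2712]] ((0.5429638624191284, -0.02447083778679371), (0.01350775733590126, 0.03916952386498451), 88.62715148925781)
red [[0.5484, -0.0305, 0.2674], [0.5559, -0.0236, 0.2693], [0.5614, -0.0186, 0.2711]]
(array([   0,    0,    0,   51,   47,  184, 1233,   90,   25,   37,    4,
          5,    4,    7,    7,  106,  161,   82,    3,    0,    0,    0,
          0,    0,    0,    0,    0,    0,    2,    9,   30,    5,    7,
          5,    2,    3,   10,    2,    2,   32,  156,  624,  251,    0,
          0,    0,    0]), array([0.186, 0.188, 0.19 , 0.192, 0.194, 0.196, 0.198, 0.2  , 0.202,
       0.204, 0.206, 0.208, 0.21 , 0.212, 0.214, 0.216, 0.218, 0.22 ,
       0.222, 0.224, 0.226, 0.228, 0.23 , 0.232, 0.234, 0.236, 0.238,
       0.24 , 0.242, 0.244, 0.246, 0.248, 0.25 , 0.252, 0.254, 0.256,
       0.258, 0.26 , 0.262, 0.264, 0.266, 0.268, 0.27 , 0.272, 0.274,
       0.276, 0.278, 0.28 ]))
```

View pics/c.png

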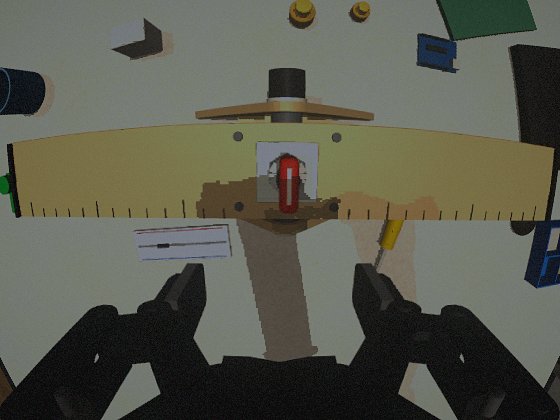

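```bash
python3 -m handwheel '[[[0.014,0,-0.02,0,0,0,0.05],[0.014,0,-0.02,0,0,0,0.05],[0,0,-0.02,0,0,0,0.05],[0,0,0,0,0,0,0.05],[0,0,0,0,0,0,0.05]]]'; python3 - <<'E'
from h import *
o=r.get_obs(); p,d=r.grab_frame("wrist"); cv2.imwrite("pics/d.png",p[:,:,::-1]); print(o['tcp_pos'],o['orientation'],o['qvel'].round(3))
Q=pts("wrist",np.ones((420,560),bool),d,pose=o)
k=(Q[:,2]>.262)&(Q[:,2]<.28)&(abs(Q[:,0]-.54)<.04)&(abs(Q[:,1]+.02)<.025); T=Q[k]
print("top",len(T),q(T),cv2.minAreaRect(T[:,:2].astype(np.float32)))
E
```

```text
clock: 3.22
tcp_pos: [0.5404, -0.0257, 0.3603]
orientation: [3.141, -0.057, -0.004]
contact_force: [0.3, -0.6, 1.4]
grip_width: 0.05
[ 0.54038029 -0.02567835  0.36029   ] [ 3.14060523 -0.05735294 -0.00400069] [-0.002 -0.029 -0.013 -0.036 -0.002  0.006 -0.001]
top 1711 [[0.5251, -0.0312, 0.2647], [0.5454, -0.0245, 0.2693], [0.5621, -0.0177, 0.2711]] ((0.543256938457489, -0.024346407502889633), (0.014094202779233456, 0.03930363059043884), 87.97811889648438)
```

View pics/d.png

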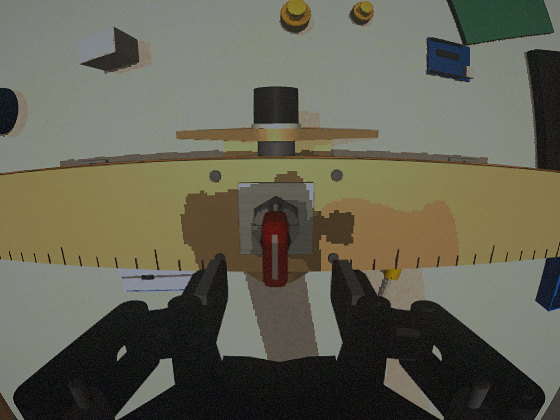

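Wrist view: the knob is centred between the open fingers at (275,250), axis about (0.543,-0.024), bar yaw about -0.035. I'll go down and grip.

```bash
python3 -m handwheel '[[[0.001,-0.0008,-0.0155,0,0,0,0.05],[0,0,-0.0155,0,0,0,0.05],[0,0,-0.0155,0,0,0,0.05],[0,0,0,0,0,0,0.05],[0,0,0,0,0,0,0.05]]]' 40; python3 - <<'E'
from h import *
o=r.get_obs(); print(o['tcp_pos'],o['orientation'],o['contact_force'],o['moment'])
p,d=r.grab_frame("wrist"); cv2.imwrite("pics/e.png",p[:,:,::-1])
o=r.get_obs(); print(o['tcp_pos'],o['orientation'],o['contact_force'],o['moment'])
E
```

```text
clock: 3.68
tcp_pos: [0.5421, -0.0253, 0.3155]
orientation: [3.141, -0.055, 0.001]
contact_force: [0.3, 0.1, 0.9]
grip_width: 0.0498
[ 0.54210582 -0.02526675  0.31552622] [ 3.14074285e+00 -5.46875639e-02  1.15254519e-03] [0.25622576 0.06898393 0.94867614] [ 0.01933835 -0.03129248  0.02318186]
[ 0.54254033 -0.02507767  0.31609472] [ 3.14091313 -0.05458035  0.00326101] [ 0.3788672   0.06278435 -0.15206503] [ 0.00708805 -0.01789347  0.01273983]
```

View pics/e.png

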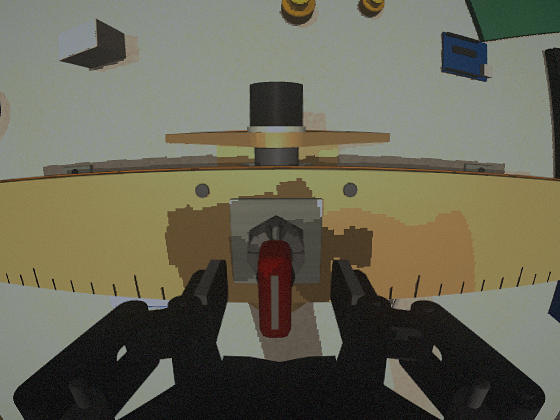

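```bash
python3 -m handwheel '[[[0,0,0,0,0,0,0.02],[0,0,0,0,0,0,0.02],[0,0,0,0,0,0,0.005],[0,0,0,0,0,0,0.005],[0,0,0,0,0,0,0.005],[0,0,0,0,0,0,0.005]]]' 40; python3 - <<'E'
from h import *
o=r.get_obs(); print(o['tcp_pos'],o['orientation'],o['contact_force'],o['moment'],o['grip_width'])
E
```

```text
clock: 4.23
tcp_pos: [0.5426, -0.0241, 0.3155]
orientation: [-3.141, 0.053, -0.003]
contact_force: [-0.4, 1.7, 5.3]
grip_width: 0.0134
[ 0.54257553 -0.02413013  0.31554425] [-3.14053307e+00  5.29338183e-02 -2.98014288e-03] [-0.36735134  1.73195869  5.31739124] [0.43009923 0.24824153 0.00436569] 0.01338244766215195
```

```bash
python3 -m handwheel '[[[0,0,0.001,0,0,0,0.005],[0,0,0.001,0,0,0,0.005],[0,0,0.001,0,0,0,0.005],[0,0,0,0,0,0,0.005]]]'; python3 -m handwheel '[[[0,0,0.001,0,0,0,0.005],[0,0,0.001,0,0,0,0.005],[0,0,0.001,0,0,0,0.005],[0,0,0,0,0,0,0.005]]]'; python3 - <<'E'
from h import *
o=r.get_obs(); print(o['tcp_pos'],o['orientation'],o['contact_force'],o['moment'],o['grip_width'])
E
```

```text
clock: 4.57
tcp_pos: [0.5422, -0.0244, 0.317]
orientation: [-3.14, 0.053, -0.0]
contact_force: [2.4, 3.8, -6.5]
grip_width: 0.0131
clock: 4.9
tcp_pos: [0.5421, -0.0244, 0.3203]
orientation: [-3.14, 0.053, -0.0]
contact_force: [3.6, 3.3, -5.1]
grip_width: 0.0134
[ 0.54214419 -0.02441124  0.32026398] [-3.14046836e+00  5.32235715e-02 -3.26065329e-04] [ 3.64824539  3.30946379 -5.07654241] [ 0.96860252 -1.01121831 -0.01369695] 0.01344568543929591
```

```bash
python3 -m handwheel '[[[0,0,0.001,0,0,0,0.005],[0,0,0,0,0,0,0.005]]]';for i in 1; do :; done; python3 -m handwheel '[[[0,0,0.0007,0,0,0,0.005],[0,0,0,0,0,0,0.005]]]'
```

```text
clock: 5.07
tcp_pos: [0.5421, -0.0244, 0.3212]
orientation: [-3.14, 0.053, -0.0]
contact_force: [3.7, 3.4, -5.8]
grip_width: 0.0133
clock: 5.23
tcp_pos: [0.5421, -0.0244, 0.3219]
orientation: [-3.141, 0.053, -0.0]
contact_force: [3.7, 3.8, -6.0]
grip_width: 0.0132
```

```bash
python3 -m handwheel '[[[0,0,0.0006,0,0,0,0.005],[0,0,0,0,0,0,0.005]]]'; python3 - <<'E'
from h import *
o=r.get_obs(); print(o['tcp_pos'],o['orientation'],o['contact_force'],o['moment'],o['grip_width'])
E
```

```text
clock: 5.4
tcp_pos: [0.5421, -0.0244, 0.3225]
orientation: [-3.14, 0.053, -0.0]
contact_force: [4.3, 4.0, -6.5]
grip_width: 0.0132
[ 0.5421027  -0.02440805  0.32249699] [-3.14049524e+00  5.31955648e-02 -2.35199665e-04] [ 4.30378341  4.00972839 -6.45995744] [ 0.98096456 -1.04083509 -0.01251894] 0.013172200912625885
```

```bash
python3 -m handwheel '[[[0,0,0.0006,0,0,0,0.005],[0,0,0,0,0,0,0.005]]]'
```

```text
clock: 5.57
tcp_pos: [0.5421, -0.0244, 0.3231]
orientation: [-3.14, 0.053, -0.0]
contact_force: [3.5, 3.1, -6.0]
grip_width: 0.0132
```

```bash
python3 -m handwheel '[[[0,0,0.0006,0,0,0,0.005],[0,0,0,0,0,0,0.005]]]'
```

```text
clock: 5.73
tcp_pos: [0.5421, -0.0244, 0.3236]
orientation: [-3.14, 0.053, -0.0]
contact_force: [3.5, 4.3, -7.3]
grip_width: 0.0129
```

```bash
python3 -m handwheel '[[[0,0,0.0005,0,0,0,0.005],[0,0,0,0,0,0,0.005]]]'
```

```text
clock: 5.9
tcp_pos: [0.5421, -0.0244, 0.3241]
orientation: [-3.14, 0.053, -0.0]
contact_force: [3.9, 3.4, -6.1]
grip_width: 0.0132
```

```bash
python3 -m handwheel '[[[0,0,0.0005,0,0,0,0.005],[0,0,0,0,0,0,0.005]]]'
```

```text
clock: 6.07
tcp_pos: [0.5421, -0.0244, 0.3246]
orientation: [-3.14, 0.053, -0.0]
contact_force: [4.0, 3.4, -7.0]
grip_width: 0.0136
```

```bash
python3 -m handwheel '[[[0,0,0.0005,0,0,0,0.005],[0,0,0,0,0,0,0.005]]]'
```

```text
clock: 6.23
tcp_pos: [0.5421, -0.0245, 0.3251]
orientation: [-3.14, 0.053, -0.0]
contact_force: [4.5, 3.4, -7.3]
grip_width: 0.0134
```

```bash
python3 -m handwheel '[[[0,0,0.0005,0,0,0,0.005],[0,0,0,0,0,0,0.005]]]'
```

```text
clock: 6.4
tcp_pos: [0.5421, -0.0245, 0.3255]
orientation: [-3.14, 0.053, 0.0]
contact_force: [4.2, 3.5, -6.7]
grip_width: 0.0133
```

```bash
python3 - <<'E'
from h import *
o=r.get_obs(); p,d=r.grab_frame("wrist"); cv2.imwrite("pics/f.png",p[:,:,::-1])
Q=pts("wrist",np.ones((420,560),bool),d,pose=o)
k=(Q[:,2]>.25)&(Q[:,2]<.3)&(abs(Q[:,0]-.54)<.05)&(abs(Q[:,1]+.024)<.006); T=Q[k]; print(len(T),q(T), np.histogram(T[:,2],np.arange(.25,.3,.002)))
p,d=r.grab_frame("side"); cv2.imwrite("pics/f2.png",cv2.resize(p[140:240,230:360,::-1],(780,600),interpolation=cv2.INTER_CUBIC))
E
```

```text
2853 [[0.5256, -0.0297, 0.2607], [0.5494, -0.0238, 0.2792], [0.5626, -0.0183, 0.291]] (array([   0,    0,    0,   10,   32,   42,   39,   44,   51,   44,   53,
         55,   62,  190, 1597,  421,   27,   16,   23,   35,  109,    3,
          0,    0]), array([0.25 , 0.252, 0.254, 0.256, 0.258, 0.26 , 0.262, 0.264, 0.266,
       0.268, 0.27 , 0.272, 0.274, 0.276, 0.278, 0.28 , 0.282, 0.284,
       0.286, 0.288, 0.29 , 0.292, 0.294, 0.296, 0.298]))
```

View pics/f.png

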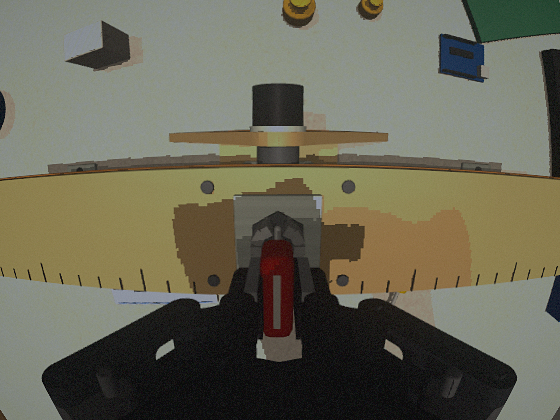

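View pics/f2.png

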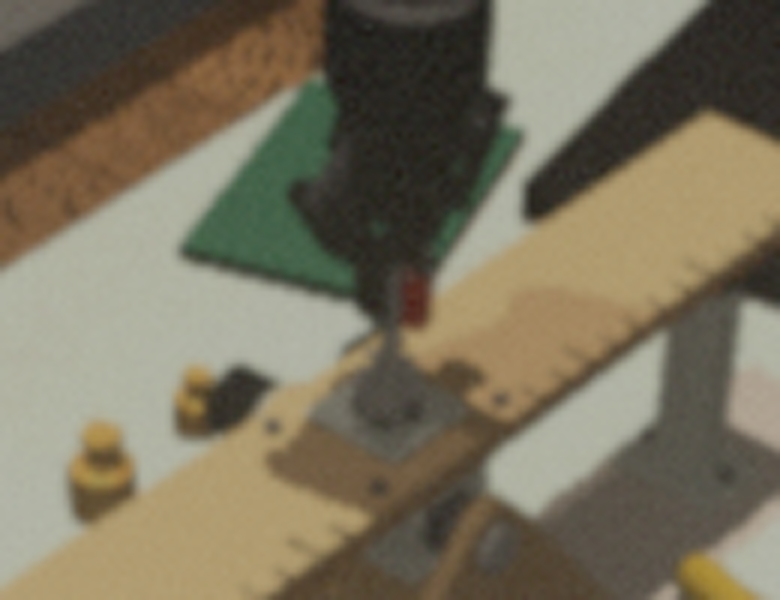

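The knob top rose from 0.2693 to about 0.2795, so about 10 mm with no slip. I'll continue in 0.5 mm steps, watching the force.

```bash
python3 -m handwheel '[[[0,0,0.0005,0,0,0,0.005],[0,0,0,0,0,0,0.005]]]'|grep -E 'tcp|force'
```

```text
tcp_pos: [0.542, -0.0245, 0.3256]
contact_force: [5.0, 4.2, -9.7]
```

```bash
python3 -m handwheel '[[[0,0,0.0005,0,0,0,0.005],[0,0,0,0,0,0,0.005]]]'|grep -E 'tcp|force'
```

```text
tcp_pos: [0.5418, -0.0245, 0.3258]
contact_force: [4.9, 4.5, -12.3]
```

```bash
python3 -m handwheel '[[[0,0,0.0005,0,0,0,0.005],[0,0,0,0,0,0,0.005]]]'|grep -E 'tcp|force'
```

```text
tcp_pos: [0.5417, -0.0245, 0.3259]
contact_force: [5.9, 4.3, -14.1]
```

The stop is felt: force rises from 7 N to 14 N while the TCP stays at about 0.3258, so roughly 6 N is on the stop. I'll back off about 0.7 mm, relieve the lateral load, then twist in checked steps.

```bash
python3 -m handwheel '[[[0.0007,0.0006,-0.002,0,0,0,0.005],[0,0,0,0,0,0,0.005]]]'; python3 -m handwheel '[[[0,0,0,0,0,0.05,0.005],[0,0,0,0,0,0,0.005]]]';python3 -c "
from bench import r
o=r.get_obs();print(o['moment'],o['tcp_pos'],o['contact_force'])"
```

```text
clock: 7.17
tcp_pos: [0.5423, -0.0242, 0.3245]
orientation: [-3.141, 0.053, 0.003]
contact_force: [2.8, 3.3, -8.1]
grip_width: 0.0132
clock: 7.33
tcp_pos: [0.5423, -0.0241, 0.325]
orientation: [-3.141, -0.028, 0.002]
contact_force: [2.8, 3.9, -7.2]
grip_width: 0.0131
[ 0.84825399 -0.61401844  0.02462978] [ 0.54230463 -0.02414668  0.32498424] [ 2.7761132   3.85547539 -7.19286336]
```

```bash
python3 -m handwheel '[[[0,0,0,0,0,0.075,0.005],[0,0,0,0,0,0.075,0.005],[0,0,0,0,0,0,0.005]]]';python3 -c "
from bench import r
o=r.get_obs();print(o['moment'],o['tcp_pos'],o['contact_force'],o['orientation'])"
```

```text
clock: 7.58
tcp_pos: [0.5423, -0.0241, 0.3251]
orientation: [-3.13, -0.263, 0.002]
contact_force: [1.3, 3.8, -7.3]
grip_width: 0.0132
[ 0.87359409 -0.54622777 -0.00790098] [ 0.54233943 -0.02414051  0.32513127] [ 1.27743521  3.77462151 -7.28048962] [-3.13034528e+00 -2.62527741e-01  1.63998364e-03]
```

```bash
python3 -m handwheel '[[[0,0,0,0,0,0.085,0.005],[0,0,0,0,0,0.085,0.005],[0,0,0,0,0,0.085,0.005],[0,0,0,0,0,0.085,0.005],[0,0,0,0,0,0,0.005]]]';python3 -c "
from bench import r
o=r.get_obs();print(o['moment'],o['tcp_pos'],o['contact_force'],o['orientation'],o['joints'])"
```

```text
clock: 8.0
tcp_pos: [0.5424, -0.024, 0.3252]
orientation: [-3.041, -0.786, 0.001]
contact_force: [1.3, 4.4, -7.2]
grip_width: 0.0133
[ 1.03821399 -0.4607717   0.01877316] [ 0.54238579 -0.02404712  0.32519679] [ 1.32368599  4.41196884 -7.21753532] [-3.04104253e+00 -7.86008104e-01  1.17071048e-03] [ 0.38630564  0.28901208 -0.55034458  1.81796668  0.16901311  1.08220611
 -1.29032183]
```

```bash
python3 -m handwheel '[[[0,0,0,0,0,0.085,0.005],[0,0,0,0,0,0.085,0.005],[0,0,0,0,0,0.085,0.005],[0,0,0,0,0,0.085,0.005],[0,0,0,0,0,0.085,0.005],[0,0,0,0,0,0.082,0.005],[0,0,0,0,0,0,0.005],[0,0,0,0,0,0,0.005]]]';python3 -c "
from bench import r
import numpy as np
o=r.get_obs();a=o['orientation'];print(o['moment'],o['tcp_pos'],o['contact_force'],2*np.arctan(a[1]/a[0])+.0345)"
```

```text
clock: 8.67
tcp_pos: [0.5424, -0.0239, 0.3252]
orientation: [-2.751, -1.516, 0.001]
contact_force: [0.7, 5.3, -7.9]
grip_width: 0.0137
[ 1.36020721 -0.28244889  0.07483047] [ 0.54239051 -0.02390953  0.32524247] [ 0.72943261  5.32740263 -7.92405872] 1.0418724924867095
```

The turn is at about 1.042 rad and moved freely. Now I'll ease it down, with the notch floor expected near TCP z≈0.3213.

```bash
python3 -m handwheel '[[[0,0.0007,-0.001,0,0,0,0.005],[0,0,-0.001,0,0,0,0.005],[0,0,0,0,0,0,0.005]]]'|grep -E 'tcp|force';python3 -m handwheel '[[[0,0,-0.0005,0,0,0,0.005],[0,0,-0.0005,0,0,0,0.005],[0,0,0,0,0,0,0.005]]]'|grep -E 'tcp|force'
```

```text
tcp_pos: [0.5425, -0.0236, 0.3231]
contact_force: [0.5, 4.7, -7.9]
tcp_pos: [0.5425, -0.0236, 0.3222]
contact_force: [0.6, 4.3, -7.4]
```

```bash
python3 -m handwheel '[[[0,0,-0.0005,0,0,0,0.005],[0,0,0,0,0,0,0.005]]]'|grep -E 'tcp|force'
```

```text
tcp_pos: [0.5425, -0.0236, 0.3217]
contact_force: [-0.2, 4.1, -8.1]
```

```bash
python3 -m handwheel '[[[0,0,-0.0005,0,0,0,0.005],[0,0,0,0,0,0,0.005]]]'|grep -E 'tcp|force'
```

```text
tcp_pos: [0.5426, -0.0236, 0.3213]
contact_force: [-0.4, 3.0, -7.7]
```

```bash
python3 -m handwheel '[[[0,0,-0.0005,0,0,0,0.005],[0,0,0,0,0,0,0.005]]]'|grep -E 'tcp|force'
```

```text
tcp_pos: [0.5426, -0.0235, 0.3209]
contact_force: [-0.9, 2.5, -6.6]
```

```bash
python3 -m handwheel '[[[0,0,-0.0005,0,0,0,0.005],[0,0,0,0,0,0,0.005]]]'|grep -E 'tcp|force'
```

```text
tcp_pos: [0.5427, -0.0235, 0.3208]
contact_force: [-2.0, 3.0, -2.0]
```

```bash
python3 -m handwheel '[[[0,0,-0.0005,0,0,0,0.005],[0,0,0,0,0,0,0.005]]]'|grep -E 'tcp|force'
```

```text
tcp_pos: [0.5428, -0.0235, 0.3206]
contact_force: [-3.3, 3.2, 1.3]
```

The floor is reached at about 0.3208, where the force drops from -7 N to about 0, so the cross-pin is resting in the notch. I'll release, rise and check.

```bash
python3 -m handwheel '[[[0,0,0,0,0,0,0.02],[0,0,0,0,0,0,0.03],[0,0,0,0,0,0,0.05],[0,0,0,0,0,0,0.05],[0,0,0,0,0,0,0.05]]]';python3 -m handwheel '[[[0,0,0.01,0,0,0,0.05],[0,0,0.02,0,0,0,0.05],[0,0,0.03,0,0,0,0.05],[0,0,0.03,0,0,0,0.05],[0,0,0.01,0,0,0,0.05],[0,0,0,0,0,0,0.05],[0,0,0,0,0,0,0.05]]]'; python3 - <<'E'
from h import *
o=r.get_obs(); p,d=r.grab_frame("wrist"); cv2.imwrite("pics/g.png",p[:,:,::-1]); print(o['tcp_pos'],o['joints'])
Q=pts("wrist",np.ones((420,560),bool),d,pose=o)
k=(Q[:,2]>.262)&(Q[:,2]<.29)&(abs(Q[:,0]-.54)<.04)&(abs(Q[:,1]+.02)<.04); T=Q[k]
print("top",len(T),q(T),cv2.minAreaRect(T[:,:2].astype(np.float32)))
m=r.masks_of("beam","wrist")[0]["pixels"]; P=pts("wrist",m,d,pose=o); P=P[abs(P[:,2]-.194)<.05]
A=np.c_[P[:,1]+.024,P[:,0]-.54,np.ones(len(P))]; print("plane",np.linalg.lstsq(A,P[:,2],rcond=None)[0])
E
```

```text
clock: 10.42
tcp_pos: [0.543, -0.0239, 0.3201]
orientation: [2.747, 1.523, 0.001]
contact_force: [-0.6, 0.5, -0.3]
grip_width: 0.0503
clock: 11.0
tcp_pos: [0.5427, -0.0236, 0.4202]
orientation: [2.747, 1.523, 0.001]
contact_force: [-0.3, 1.2, -0.3]
grip_width: 0.0498
[ 0.5427232  -0.02355545  0.42024012] [ 0.47621931  0.2263157  -0.64864702  1.68439954  0.14267106  1.27755264
 -0.75954775]
top 1041 [[0.5302, -0.0403, 0.2658], [0.5436, -0.022, 0.2743], [0.556, -0.0062, 0.2762]] ((0.5425695776939392, -0.024109086021780968), (0.03962717205286026, 0.013468083925545216), 57.775264739990234)
plane [-0.00174685 -0.00151761  0.19424192]
```

View pics/g.png

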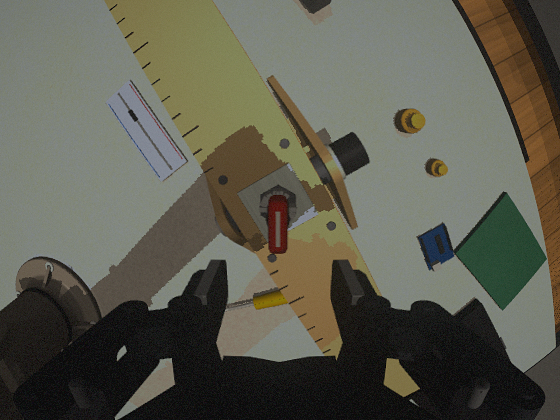

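The knob is parked: its top is at 0.2745, about 5 mm up, and the turn is about 59.8° relative to the beam. I'll close the fingers, move above press_left and check the switch post.

```bash
python3 -m handwheel '[[[0.0012,0.0355,0,0,0,0,0.03],[0.0012,0.0355,0,0,0,0,0.01],[0.0012,0.0355,0,0,0,0,0],[0.0012,0.0355,0,0,0,0,0],[0.0012,0.0355,-0.01,0,0,0,0],[0.0012,0.0355,-0.02,0,0,0,0],[0.0012,0.0355,-0.02,0,0,0,0],[0.0012,0.0355,-0.02,0,0,0,0],[0,0,-0.02,0,0,0,0],[0,0,0,0,0,0,0]]]' 40;python3 -m handwheel '[[[0,0,0,0,0,0,0]]]'; python3 - <<'E'
from h import *
o=r.get_obs(); p,d=r.grab_frame("wrist"); cv2.imwrite("pics/i.png",p[:,:,::-1]); print(o['tcp_pos'],o['orientation'],o['contact_force'])
p,d=r.grab_frame("side"); cv2.imwrite("pics/i2.png",cv2.resize(p[180:360,140:340,::-1],(667,600),interpolation=cv2.INTER_CUBIC))
E
```

```text
clock: 11.93
tcp_pos: [0.5493, 0.2619, 0.3239]
orientation: [-2.741, -1.53, 0.015]
contact_force: [-0.6, -1.1, -0.9]
grip_width: -0.0
clock: 12.02
tcp_pos: [0.5515, 0.2598, 0.3276]
orientation: [-2.747, -1.525, 0.008]
contact_force: [0.8, -0.5, 0.6]
grip_width: 0.0001
[0.55154787 0.25984205 0.32762328] [-2.74660927 -1.52481395  0.00766568] [ 0.7759062  -0.53963205  0.60497144]
```

View pics/i.png

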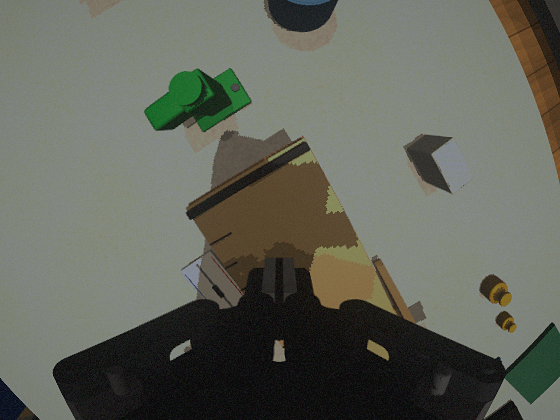

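View pics/i2.png

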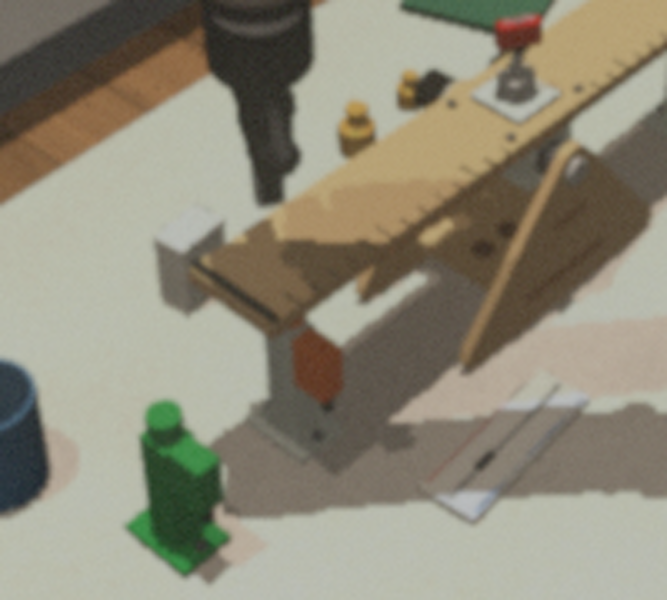

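The orange box is on the post under the left end at (315,365) in the crop, and the knob is parked across at (518,32). I'll press down gently.

```bash
python3 -m handwheel '[[[0,0,-0.015,0,0,0,0],[0,0,-0.015,0,0,0,0],[0,0,-0.012,0,0,0,0],[0,0,-0.008,0,0,0,0],[0,0,0,0,0,0,0]]]'|grep -E 'tcp|force';python3 -m handwheel '[[[0,0,-0.003,0,0,0,0],[0,0,-0.003,0,0,0,0],[0,0,0,0,0,0,0]]]'|grep -E 'tcp|force'
```

```text
tcp_pos: [0.5522, 0.2592, 0.2787]
contact_force: [-0.4, 0.5, -0.1]
tcp_pos: [0.5524, 0.2605, 0.274]
contact_force: [0.3, -0.1, 0.4]
```

```bash
python3 -m handwheel '[[[0,0,-0.003,0,0,0,0],[0,0,-0.003,0,0,0,0],[0,0,0,0,0,0,0]]]'|grep -E 'tcp|force';python3 -m handwheel '[[[0,0,-0.003,0,0,0,0],[0,0.0005,-0.003,0,0,0,0],[0,0,0,0,0,0,0]]]'|grep -E 'tcp|force'
```

```text
tcp_pos: [0.5521, 0.2604, 0.2674]
contact_force: [-0.2, 0.3, -0.0]
tcp_pos: [0.5522, 0.2611, 0.2614]
contact_force: [0.7, 0.3, -0.4]
```

```bash
python3 -m handwheel '[[[0,0.0005,-0.003,0,0,0,0],[0,0.0005,-0.003,0,0,0,0],[0,0,0,0,0,0,0]]]'|grep -E 'tcp|force';python3 -m handwheel '[[[0,0.0005,-0.003,0,0,0,0],[0,0.0005,-0.003,0,0,0,0],[0,0,0,0,0,0,0]]]'|grep -E 'tcp|force'
python3 - <<'E'
from h import *
p,d=r.grab_frame("side"); cv2.imwrite("pics/j.png",cv2.resize(p[180:360,140:340,::-1],(667,600),interpolation=cv2.INTER_CUBIC))
E
```

```text
tcp_pos: [0.5522, 0.2619, 0.2553]
contact_force: [-1.2, -0.6, 0.1]
tcp_pos: [0.5522, 0.2629, 0.2492]
contact_force: [0.1, 0.0, 0.2]
```

View pics/j.png

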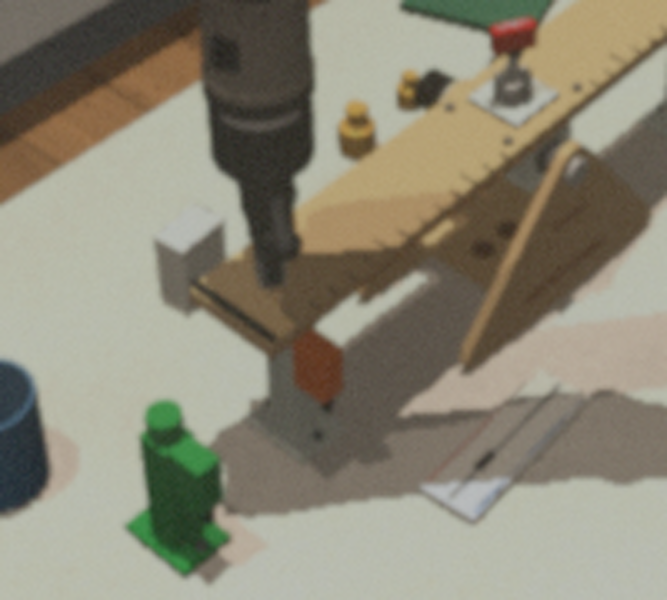

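The beam end has moved down (edge from row 330 to row 350 in the crop), so it is being pressed with very light force. Continuing.

```bash
python3 -m handwheel '[[[0,0.0005,-0.003,0,0,0,0],[0,0.0005,-0.003,0,0,0,0],[0,0.0005,-0.003,0,0,0,0],[0,0,-0.003,0,0,0,0],[0,0,0,0,0,0,0]]]'|grep -E 'tcp|force';python3 -m handwheel '[[[0,0,-0.003,0,0,0,0],[0,0,-0.003,0,0,0,0],[0,0,0,0,0,0,0]]]'|grep -E 'tcp|force'
```

```text
tcp_pos: [0.5521, 0.2645, 0.2372]
contact_force: [0.4, 1.0, 0.4]
tcp_pos: [0.5521, 0.2646, 0.2313]
contact_force: [0.1, 0.1, 0.5]
```

```bash
python3 -m handwheel '[[[0,0,-0.002,0,0,0,0],[0,0,-0.002,0,0,0,0],[0,0,0,0,0,0,0]]]'|grep -E 'tcp|force'
```

```text
tcp_pos: [0.5522, 0.2647, 0.2276]
contact_force: [-0.5, 1.4, 0.5]
```

```bash
python3 -m handwheel '[[[0,0,-0.002,0,0,0,0],[0,0,0,0,0,0,0]]]'|grep -E 'tcp|force';python3 -m handwheel '[[[0,0,-0.0015,0,0,0,0],[0,0,0,0,0,0,0]]]'|grep -E 'tcp|force'
```

```text
tcp_pos: [0.5522, 0.2647, 0.226]
contact_force: [-0.2, 0.8, 3.6]
tcp_pos: [0.5523, 0.2647, 0.2247]
contact_force: [-2.3, -0.1, 4.4]
```

```bash
python3 -m handwheel '[[[0,0,-0.0015,0,0,0,0],[0,0,0,0,0,0,0]]]'|grep -E 'tcp|force'; python3 - <<'E'
from h import *
p,d=r.grab_frame("side"); cv2.imwrite("pics/k.png",cv2.resize(p[180:360,140:340,::-1],(667,600),interpolation=cv2.INTER_CUBIC))
p,d=r.grab_frame("top")
m=r.masks_of("beam","top")[0]["pixels"]; P=pts("top",m,d); P=P[(P[:,1]<-.08)&(P[:,2]>.15)]
for i in range(3):
    A=np.c_[P[:,1]+.024,np.ones(len(P))]; s=np.linalg.lstsq(A,P[:,2],rcond=None)[0]; P=P[abs(P[:,2]-A@s)<.006]
print("slope",s)
E
```

```text
tcp_pos: [0.5523, 0.2647, 0.2234]
contact_force: [-2.2, 0.1, 5.8]
slope [-0.15215504  0.19424521]
```

View pics/k.png

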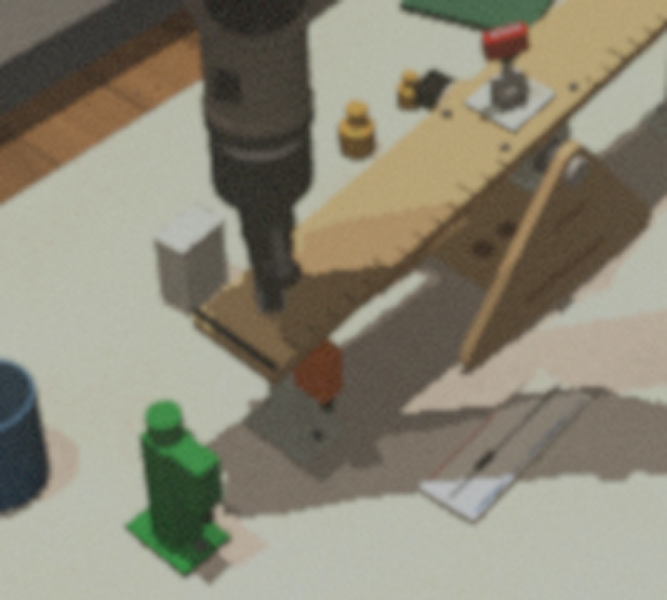

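The beam is on the cap: force is 5.8 N, rising at the cap's rate, and the slope is about -0.152. Now I'll ease off slowly and retreat.

```bash
python3 -m handwheel '[[[0,0,0.001,0,0,0,0],[0,0,0.001,0,0,0,0],[0,0,0.001,0,0,0,0],[0,0,0.001,0,0,0,0],[0,0,0.002,0,0,0,0],[0,0,0.003,0,0,0,0],[0,0,0.01,0,0,0,0],[0,0,0.03,0,0,0,0],[0,0,0.04,0,0,0,0],[0,0,0.04,0,0,0,0]]]';python3 -m handwheel '[[[-0.01,0.03,0.02,0,0,0,0],[-0.01,0.03,0.02,0,0,0,0],[-0.01,0.03,0.02,0,0,0,0],[-0.01,0.03,0,0,0,0,0],[0,0,0,0,0,0,0],[0,0,0,0,0,0,0]]]'; python3 - <<'E'
from h import *
p,d=r.grab_frame("side"); cv2.imwrite("pics/l.png",cv2.resize(p[140:360,140:400,::-1],(709,600),interpolation=cv2.INTER_CUBIC))
p,d=r.grab_frame("top"); cv2.imwrite("pics/l2.png",p[:,:,::-1])
Q=pts("top",np.ones((420,560),bool),d); k=(Q[:,2]>.255)&(Q[:,2]<.3)&(abs(Q[:,0]-.54)<.05)&(abs(Q[:,1]+.02)<.04); T=Q[k]
print("knob",q(T),cv2.minAreaRect(T[:,:2].astype(np.float32)))
m=r.masks_of("beam","top")[0]["pixels"]; P=pts("top",m,d)
P=P[(P[:,1]<-.08)&(P[:,2]>.15)]
for i in range(3):
    A=np.c_[P[:,1]+.024,np.ones(len(P))]; s=np.linalg.lstsq(A,P[:,2],rcond=None)[0]; P=P[abs(P[:,2]-A@s)<.006]
print("slope",s, r.get_obs()['contact_force'])
E
```

```text
clock: 16.23
tcp_pos: [0.5518, 0.264, 0.3532]
orientation: [-2.747, -1.524, 0.003]
contact_force: [1.3, 0.6, -0.6]
grip_width: 0.0002
clock: 16.73
tcp_pos: [0.5107, 0.3866, 0.4128]
orientation: [-2.743, -1.529, -0.001]
contact_force: [0.3, -0.6, -0.6]
grip_width: -0.0
knob [[0.5261, -0.0246, 0.2603], [0.5387, -0.0068, 0.2724], [0.5509, 0.0103, 0.2781]] ((0.5392178893089294, -0.0073645710945129395), (0.04067397490143776, 0.013590309768915176), 58.63677978515625)Traceback (most recent call last):
  File "<stdin>", line 6, in <module>
IndexError: list index out of range
```

View pics/l.png

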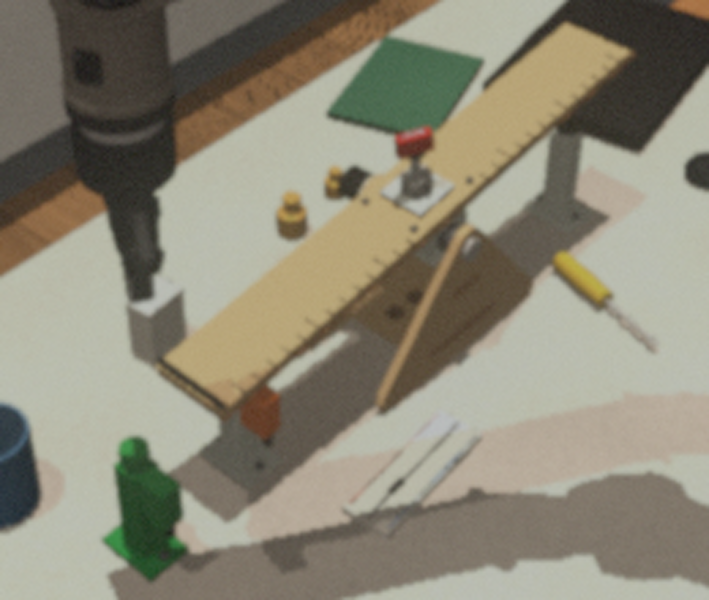

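View pics/l2.png

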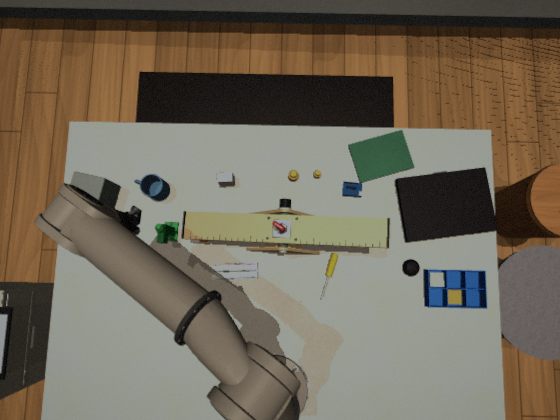

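```bash
python3 -m handwheel '[[[0,0,0,0,0,0,0],[0,0,0,0,0,0,0],[0,0,0,0,0,0,0],[0,0,0,0,0,0,0]]]'|grep force; python3 - <<'E'
from h import *
for cam in ("top","side"):
    p,d=r.grab_frame(cam); Q=pts(cam,np.ones((420,560),bool),d)
    P0=Q[(abs(Q[:,0]-.54-.0345*(Q[:,1]+.024))<.035)&(Q[:,2]>.13)&(Q[:,2]<.26)&(abs(Q[:,1]+.024)>.06)&(abs(Q[:,1]+.024)<.32)]
    P=P0
    for i in range(4):
        A=np.c_[P[:,1]+.024,P[:,0]-.54,np.ones(len(P))]; s=np.linalg.lstsq(A,P[:,2],rcond=None)[0]; P=P[abs(P[:,2]-A@s)<.008]
    print(cam,"slope",s,len(P),len(P0))
    L=P[P[:,1]>.2];print(np.round(np.median(L-np.c_[0*L[:,0],0*L[:,1],(L[:,1]-.245)*s[0]],axis=0),4))
E
```

```text
contact_force: [0.8, 0.1, -0.2]
top slope [-0.13827508 -0.00583369  0.19436878] 3644 3649
[0.5488 0.2481 0.1573]
side slope [-0.13700082 -0.00348911  0.19250933] 3200 3296
[0.5487 0.2499 0.1555]
```

```bash
python3 - <<'E'
from h import *
for i in range(3):
    p,d=r.grab_frame("top"); Q=pts("top",np.ones((420,560),bool),d)
    for lo,hi in ((-.35,-.08),(.04,.3)):
        P=Q[(abs(Q[:,0]-.54-.0345*(Q[:,1]+.024))<.035)&(Q[:,2]>.13)&(Q[:,2]<.26)&(Q[:,1]>lo)&(Q[:,1]<hi)]
        for j in range(3):
            A=np.c_[P[:,1]+.024,np.ones(len(P))]; s=np.linalg.lstsq(A,P[:,2],rcond=None)[0]; P=P[abs(P[:,2]-A@s)<.006]
        print(s.round(4),end=" ")
    print()
p,d=r.grab_frame("side"); Q=p[265:320,195:270]; cv2.imwrite("pics/m.png",cv2.resize(Q[:,:,::-1],(750,550),interpolation=cv2.INTER_CUBIC))
E
```

```text
[-0.1385  0.1942] [-0.137   0.1942] 
[-0.1395  0.194 ] [-0.1381  0.1942] 
[-0.1393  0.194 ] [-0.1383  0.1943]
```

View pics/m.png

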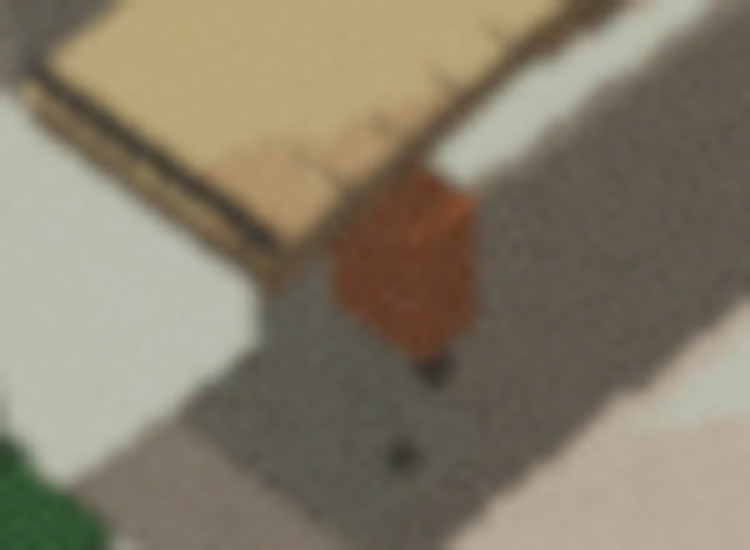

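The final slope (-0.139) is at or slightly beyond the estimated cap-contact slope (-0.138), but the margin is thin. There is plenty of time, so I'll confirm by touch and ease off more slowly.

```bash
python3 -m handwheel '[[[0.01,-0.03,0,0,0,0,0],[0.01,-0.03,-0.02,0,0,0,0],[0.01,-0.03,-0.02,0,0,0,0],[0.01,-0.03,-0.02,0,0,0,0],[0,0,-0.03,0,0,0,0],[0,0,-0.03,0,0,0,0],[0,0,-0.03,0,0,0,0],[0,0,-0.02,0,0,0,0],[0,0,-0.009,0,0,0,0],[0,0,0,0,0,0,0]]]'|grep -E 'tcp|force';python3 -m handwheel '[[[0,0,-0.002,0,0,0,0],[0,0,-0.002,0,0,0,0],[0,0,0,0,0,0,0],[0,0,0,0,0,0,0]]]'|grep -E 'tcp|force'
```

```text
tcp_pos: [0.5515, 0.2639, 0.2308]
contact_force: [-0.6, -0.1, 0.2]
tcp_pos: [0.5528, 0.2648, 0.2301]
contact_force: [0.1, 0.0, -0.2]
```

```bash
python3 -m handwheel '[[[0,0,-0.001,0,0,0,0],[0,0,0,0,0,0,0],[0,0,0,0,0,0,0]]]'|grep -E 'tcp|force';python3 -m handwheel '[[[0,0,-0.001,0,0,0,0],[0,0,0,0,0,0,0],[0,0,0,0,0,0,0]]]'|grep -E 'tcp|force'
```

```text
tcp_pos: [0.5524, 0.2645, 0.2282]
contact_force: [0.0, 0.1, -0.0]
tcp_pos: [0.5524, 0.2646, 0.2271]
contact_force: [0.5, -0.6, 1.1]
```

```bash
for a in 1; do python3 -m handwheel '[[[0,0,-0.0007,0,0,0,0],[0,0,0,0,0,0,0],[0,0,0,0,0,0,0]]]'|grep -E 'tcp|force';done;python3 -m handwheel '[[[0,0,-0.0007,0,0,0,0],[0,0,0,0,0,0,0],[0,0,0,0,0,0,0]]]'|grep -E 'tcp|force';python3 -m handwheel '[[[0,0,-0.0007,0,0,0,0],[0,0,0,0,0,0,0],[0,0,0,0,0,0,0]]]'|grep -E 'tcp|force'
```

```text
tcp_pos: [0.5525, 0.2645, 0.2264]
contact_force: [-0.1, -0.8, 4.0]
tcp_pos: [0.5525, 0.2645, 0.2257]
contact_force: [0.2, -1.0, 4.1]
tcp_pos: [0.5525, 0.2646, 0.225]
contact_force: [0.1, -0.3, 5.3]
```

Touching the beam met cap resistance at once (from 1 N at 0.2271 to 4 N at 0.2264), so it was already lying on the cap. Now a slow ease-off.

```bash
python3 -m handwheel '[[[0,0,0.0004,0,0,0,0],[0,0,0.0004,0,0,0,0],[0,0,0.0004,0,0,0,0],[0,0,0.0004,0,0,0,0],[0,0,0.0004,0,0,0,0],[0,0,0.0004,0,0,0,0],[0,0,0.0004,0,0,0,0],[0,0,0.0004,0,0,0,0],[0,0,0.0004,0,0,0,0],[0,0,0.0004,0,0,0,0]]]'|grep -E 'tcp|force';python3 -m handwheel '[[[0,0,0.002,0,0,0,0],[0,0,0.01,0,0,0,0],[0,0,0.03,0,0,0,0],[0,0,0.04,0,0,0,0],[0,0,0.04,0,0,0,0],[-0.01,0.03,0.02,0,0,0,0],[-0.01,0.03,0.02,0,0,0,0],[-0.01,0.03,0.02,0,0,0,0],[-0.01,0.03,0,0,0,0,0],[0,0,0,0,0,0,0]]]'; python3 -m handwheel '[[[0,0,0,0,0,0,0],[0,0,0,0,0,0,0],[0,0,0,0,0,0,0],[0,0,0,0,0,0,0]]]'|grep force;python3 - <<'E'
from h import *
for i in range(3):
    p,d=r.grab_frame("top"); Q=pts("top",np.ones((420,560),bool),d)
    for lo,hi in ((-.35,-.08),(.04,.3)):
        P=Q[(abs(Q[:,0]-.54-.0345*(Q[:,1]+.024))<.035)&(Q[:,2]>.13)&(Q[:,2]<.26)&(Q[:,1]>lo)&(Q[:,1]<hi)]
        for j in range(3):
            A=np.c_[P[:,1]+.024,np.ones(len(P))]; s=np.linalg.lstsq(A,P[:,2],rcond=None)[0]; P=P[abs(P[:,2]-A@s)<.006]
        print(s.round(4),end=" ")
    print()
k=(Q[:,2]>.255)&(Q[:,2]<.3)&(abs(Q[:,0]-.54)<.05)&(abs(Q[:,1]+.02)<.04); T=Q[k]
print("knob",q(T),cv2.minAreaRect(T[:,:2].astype(np.float32)))
cv2.imwrite("pics/n.png",p[:,:,::-1])
E
```

```text
tcp_pos: [0.5521, 0.2643, 0.2286]
contact_force: [-0.6, 0.3, 0.2]
clock: 21.6
tcp_pos: [0.5075, 0.3918, 0.4138]
orientation: [-2.735, -1.534, -0.006]
contact_force: [-0.9, 0.3, -0.3]
grip_width: 0.0002
contact_force: [0.0, -0.5, 0.1]
[-0.1394  0.194 ] [-0.1381  0.1942] 
[-0.1388  0.1944] [-0.1374  0.1942] 
[-0.1397  0.194 ] [-0.1395  0.1947] 
knob [[0.5273, -0.0246, 0.2608], [0.5389, -0.0068, 0.2728], [0.551, 0.0102, 0.2775]] ((0.5392134189605713, -0.007431477308273315), (0.04057691991329193, 0.013572675175964832), 59.45679473876953)
```

View pics/n.png

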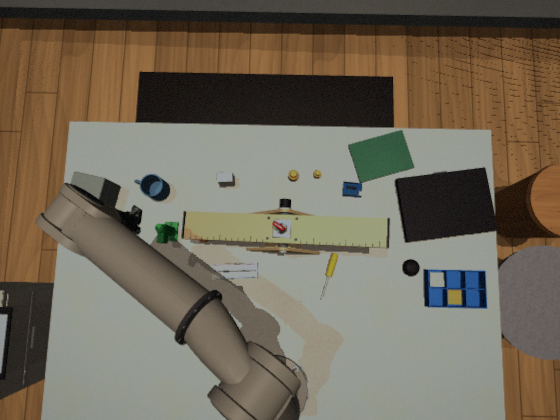

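The top view shows the beam tilted left end down, the knob at (280,226) still turned, and every other object in place. The robot is clear.

```bash
python3 -c "
from bench import r
print(r.hand_in(), r.get_obs()['clock'])"
```

```text
the job is handed in; nothing more can be done
the job is handed in; nothing more can be done
```

The knob is parked in its rest notch and the left end of the beam lies on the orange switch cap. I handed the job in after about 22 s, with the robot touching nothing.

- **Knob:** I drew it up about 10 mm until the force rose steeply, peaking near 14 N in total, of which about 6–7 N was on the stop. I backed off slightly and twisted it +60°, which went freely, then eased it down until the notch took the spring load. After release the knob stood about 5 mm up at about 59.8°. The last top view still showed it turned, at about 59°.
- **Beam:** I pressed the left end down and it met the cap's spring, peaking at about 6 N. The final slope was about -0.139, against about -0.138 where I estimated contact begins. That margin is thin, so I went back and touched the beam again. Resistance came at once, which confirmed it was lying on the cap, and I eased off more slowly the second time.
- **Other objects:** The last top view shows nothing else on the desk moved.
- **Checks that were off:** The network gave no beam mask in one late check, so I fitted the tilt directly from the depth image. The top and wrist cameras disagreed by 4–5 mm in x on the knob's position; I trusted the wrist camera, and the grip was good.
- **Parked height:** The measured 5 mm is close to the lower limit given for parked (0.005).

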